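# Close the contact test jig and hold it down

## Robot

A 7-joint arm with a two-finger parallel gripper is mounted at the origin on a cart in front of the work surface, level with it; the furniture and walls round the work are solid. World frame = base frame: x ahead of the robot, y to its left, z up, the work surface at z = 0. Lengths are in m, angles in rad, forces in N, time in s.
With the tool pointing down it reaches from about 0.4 to 0.875 m from the base axis. Payload 19.3 kg.
Tool frame: the origin (TCP) lies at the very end of the fingers, on their centre line; the grasp point (between the pads) lies 19 mm behind it; z points along the fingers, y is the line along which they close (so a half turn about z gives the same grasp; the last joint's range is limited). The gripper opens to 85 mm and grips with 20 to 120 N. Pads are 22 mm wide; open, the fingers measure 114 mm over their backs; the gripper's body (76 mm by 85 mm) begins 54 mm behind the grasp point. The pads swing forward as they close: fully open they stand 13 mm farther back than shut.
Start: joints at [1.268, 0.521, -0.036, 1.599, 0.021, 1.021, -0.113], TCP at [0.144, -0.608, 0.231] pointing down, gripper open.
Joint ranges: [-2.91, 2.91], [-0.3, 2.13], [-1.5, 1.42], [0.17, 2.43], [-1.26, 4.41], [0.16, 1.93], [-2.52, 2.52]. Speed limits (rad/s): [1.89, 1.89, 2.39, 2.39, 3.01, 3.01, 3.01].

## Interface

Orientations are given as [roll, pitch, yaw] about the fixed x, y, z axes, in that order (R = Rz(yaw) Ry(pitch) Rx(roll)).
In Python, from workcell import bot gives the robot as it stands.
- The arm moves only by the shell command python3 -m crank 'ROWS' [FORCE]. ROWS is a JSON object of lists of equal length, an entry for each row: "travel": the shift along the world's x, y, z in cm, a list of three; "turn": the turn, a rotation vector about the world's x, y, z in degrees, a list of three; "gripper": the closure, from 0 (fully open) to 1 (shut). A call has exactly 5 rows; each row is the pose to reach, as a shift and turn from the pose commanded when the call began; what a row does not reach only later rows make up. A row lasts 1/10 s, in which the tool goes at most 50 mm and 8.59 degrees, less where a joint would pass 70% of its speed; a pose out of reach is approached as far as the arm can. A call with a gripper value outside its range is refused whole. The fingers move at their own pace and stop on an object; FORCE is the grip in N (left out, the last holds). Time passes only in rows, so rows that repeat a pose let the fingers close, or fill a call up. It gives the time, the measured TCP pose, the force, the opening and the grip force at its end, in the units of the state.
- bot.observe(): the state, without advancing time (a new reading comes with each control period).
- bot.grab_frame(name): name is "scene" or "side" or "wrist"; returns a dict with "pixels" (400x640x3 uint8, red, green, blue), "fx", "fy", "cx", "cy" (pixels), "dist" ([k1, k2, p1, p2, k3] as OpenCV has them; the pictures are not rectified), "extrinsics" (4x4, takes a point from world to camera coordinates). Camera axes: x right, y down, z forward; pixel columns grow to the right and rows downward; lengths in m; the calibration is good to about 2 mm. A picture is of the moment at which its call begins. There is no depth.
- bot.job_done(): hands the job in; it is judged then, once.
The state is a dict: "clock": time; "qpos": joint angles; "qd": joint speeds; "joint_efforts": joint torques, N m; "position": TCP position; "tool_rot": TCP orientation; "force": force on the tool from outside, world axes, zero at the start; "moment": the same for the moment, N m; "grip_width": finger opening in m; "finger_force": force on a finger pad.
Only numpy, scipy, OpenCV 4.12 (cv2) and the standard library are available. Lean on these libraries where they do the work, as an engineer would, in place of code of your own. Each camera call takes 0.05 s, during which the arm holds its last target. There are 200 camera calls.

## Task

Set the black selector knob on the blue test jig to the green mark. Then take the cover with the orange grip bar and fit it on the jig's nest, its long sides parallel with the jig's long sides: a socket hidden in its underside goes over the locating pin, so slide it about on the pin until it drops on, then press it down flush against the sprung brass pads. Finish while still holding the cover pressed down, do not let go, and leave the brown carton, the black slotted base and the screwdriver where they are.

Things in the scene. Friction and masses are not known exactly. Their poses are not given: they have to be found in the camera images.
- jig: Fixed test jig: blue base 110 (x) x 230 (y) x 30 mm high, origin at the centre of its underside on the bench, z up. At local y = +50 mm is the aluminium nest (90 x 116 mm, its top 34 mm above the bench) with the locating pin; at local y = -68 mm, x = 0 is the selector.
- pin_base (a point): Foot of the steel locating pin, at the level of the nest's top; axes as the jig. The pin is 10 mm thick and 14 mm high with a tapered nose (5.6 mm wide at the tip, full width from 9 mm down).
- pads (a joint): Two brass spring pads, 26 (x) x 16 mm, at 34 mm either side of the pin along the jig's y, moving together and standing 5 mm above the nest top. Value = how far they are pushed down, m: 0 free, 0.005 level with the nest top. It takes about 4 N to start them and 14 N to push them level, so the weight of the cover does not press them.
- selector (a joint): Selector knob, vertical axis, rad, grows clockwise seen from above. It clicks into three positions: -0.6 red mark, 0 grey mark, +0.6 green mark (wanted); stops at -0.75 and 0.75. At 0 the white pointer of the knob points along the jig's +x. Needs less than 0.1 Nm.
- selector_grip (a point): On the knob's axis, 18 mm above the selector's foot (48.6 mm above the bench). The point turns with the knob: its x axis runs along the grip bar towards the pointer. The grip bar is 42 mm long, 12 mm wide and stands 7 to 29 mm above the selector's foot, over a round skirt of 44 mm diameter and 7 mm height; grip it across its 12 mm width.
- cover: Loose cover, about 0.22 kg: plate 70 (x) x 100 (y) x 21 mm thick, with an orange grip bar on top, 14 (x) x 60 (y) mm, centred, from 20 to 48 mm above the underside. Origin at the centre of the underside, which is also the mouth of the blind socket (12.5 mm wide, 16 mm deep); z up. It lies right way up. On the jig its y axis is parallel with the jig's y axis, either way round.
- carton: Small brown parts carton, 50 x 70 x 45 mm, left of the jig; bystander. Origin at the centre of its underside.
- slotted_base: Black slotted base bar, 25 x 76 x 10 mm, lying flat; bystander. Origin at the centre of its underside.
- screwdriver: Blue-handled screwdriver, 132 mm long, lying behind the jig; bystander. Origin under its middle.

How it is judged:
By the outcome, as a careful person would: the job done as asked, in the order asked, and still so for the second after the job is handed in, while the arm keeps its last pose, push and grip.
It also fails if it takes over 53 s, if anything falls off the work surface, if the arm or the gripper's body presses on something with over 40 N, if the wrist force passes 120 N, or if a joint passes its speed limit or range.

## Working session

There is one attempt and no reset: what is moved stays moved. The work goes in short steps, Python scripts to look and compute and a shell command to move; the robot and the scene stay as the last step left them, time stands still between calls to the robot, and variables do not carry over. Pictures are saved under pics/ and viewed, at most 10 in all, crops included, and the job is handed in when it is done.

```bash
mkdir -p pics; ls; python3 - <<'E'
from workcell import bot
import cv2,numpy as np
print(bot.observe())
for n in ["scene","side","wrist"]:
    f=bot.grab_frame(n); cv2.imwrite(f"pics/{n}0.png",f["pixels"][:,:,::-1])
    print(n,f["fx"],f["fy"],f["cx"],f["cy"],f["dist"]); print(np.round(f["extrinsics"],3).tolist())
E
```

```text
pics
{'clock': 0.0, 'qpos': array([ 1.26782535,  0.52201223, -0.03631095,  1.60000908,  0.02120546,
        1.02109207, -0.11281206]), 'qd': array([ 0.00075985, -0.00036314, -0.00254266,  0.00094593, -0.00028189,
       -0.00128921, -0.00051972]), 'joint_efforts': array([-7.05337370e-04, -9.27112269e+01,  1.97973333e+00, -3.69933987e+01,
        1.79147412e-02,  8.19003879e-03,  1.21277512e-05]), 'position': array([ 0.14404671, -0.60782649,  0.23072665]), 'tool_rot': array([-3.14046093e+00,  9.39220559e-05,  2.32737605e-01]), 'force': array([-0.33197011,  0.38962413,  0.17086804]), 'moment': array([-0.02094236,  0.02784468, -0.02754896]), 'finger_force': 0.0, 'grip_width': 0.08557466921073996}
scene 374.3105572394502 374.3105572394502 318.0005160058411 200.3497285184007 [-0.07059538  0.          0.          0.          0.        ]
[[-0.756, -0.655, -0.023, 0.481], [-0.393, 0.48, -0.784, 0.252], [0.524, -0.584, -0.62, 0.834], [0.0, 0.0, 0.0, 1.0]]
side 444.4827864589248 444.4827864589248 321.6732021130849 199.0304245567916 [-0.05508405  0.          0.          0.          0.        ]
[[0.99, -0.139, 0.011, -0.594], [-0.044, -0.38, -0.924, 0.081], [0.133, 0.914, -0.382, 1.098], [0.0, 0.0, 0.0, 1.0]]
wrist 335.73663940026404 335.73663940026404 322.8341615211076 204.19068442968396 [-0.03985902  0.          0.          0.          0.        ]
[[0.23, -0.973, -0.001, -0.624], [-0.94, -0.223, 0.259, -0.035], [-0.252, -0.058, -0.966, 0.378], [0.0, 0.0, 0.0, 1.0]]
```

View pics/scene0.png

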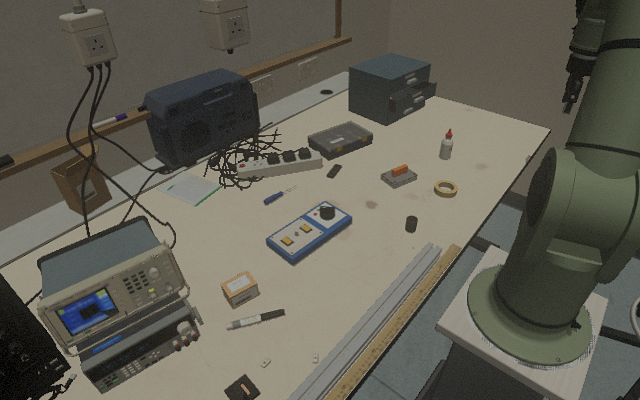

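View pics/side0.png

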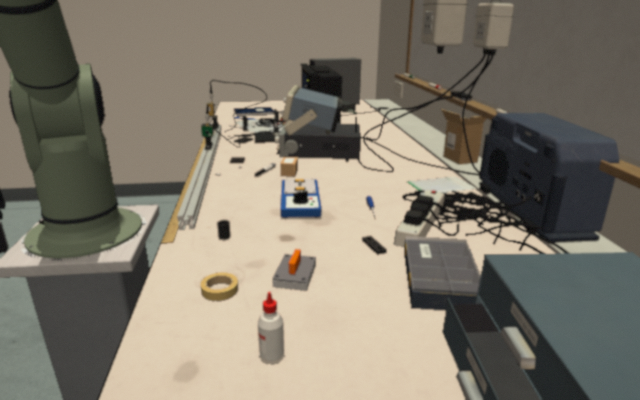

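The scene view shows the jig at about (308,232), its knob at (328,211) and the cover at (398,177). In the side view the cover is at (295,270) and the jig at (300,198). Next I'll make a helper and enlarged crops.

```bash
cat > h.py <<'E'
import cv2,numpy as np
def K(f): return np.array([[f["fx"],0,f["cx"]],[0,f["fy"],f["cy"]],[0,0,1.]])
def to_world(f,uv,z):
    """pixels (N,2) -> world points on the plane at height z"""
    p=cv2.undistortPoints(np.float64(uv).reshape(-1,1,2),K(f),np.float64(f["dist"])).reshape(-1,2)
    E=f["extrinsics"];R,t=E[:3,:3],E[:3,3]
    d=np.c_[p,np.ones(len(p))]@R; c=-R.T@t
    return c+d*((z-c[2])/d[:,2])[:,None]
def to_px(f,X):
    E=f["extrinsics"]
    return cv2.projectPoints(np.float64(X).reshape(-1,1,3),cv2.Rodrigues(E[:3,:3])[0],E[:3,3],K(f),np.float64(f["dist"]))[0].reshape(-1,2)
E
python3 - <<'E'
from h import *
from workcell import bot
f=bot.grab_frame("scene");g=bot.grab_frame("side")
print(to_world(f,[[328,211],[308,232],[398,177]],.03).round(3)); print(to_world(g,[[300,198],[295,268]],.03).round(3))
a=cv2.resize(f["pixels"][190:270,255:365,::-1],None,fx=5,fy=5,interpolation=cv2.INTER_CUBIC)
b=cv2.resize(f["pixels"][155:195,370:425,::-1],None,fx=5,fy=5,interpolation=cv2.INTER_CUBIC)
o=np.zeros((600,550,3),np.uint8);o[:400,:550]=a;o[400:,:275]=b
cv2.imwrite("pics/crop1.png",o)
E
```

```text
[[ 0.558  0.045  0.03 ]
 [ 0.544  0.148  0.03 ]
 [ 0.492 -0.23   0.03 ]]
[[ 0.551  0.084  0.03 ]
 [ 0.506 -0.284  0.03 ]]
```

View pics/crop1.png

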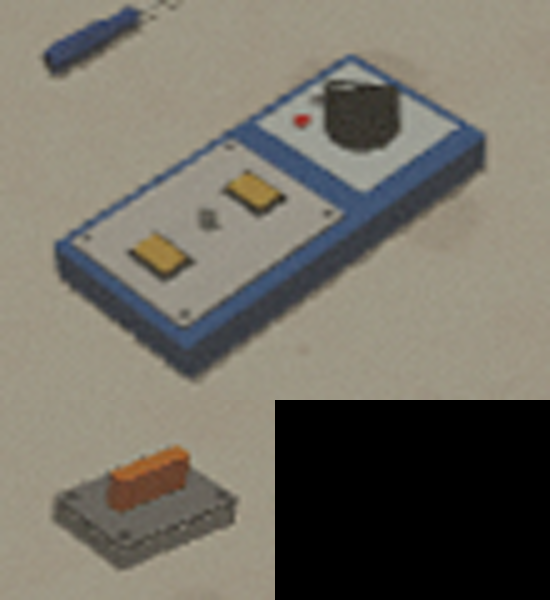

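```bash
python3 -m crank '{"travel":[[3,4,0.5],[6,8,1],[9,12,1.5],[12,16,2],[15,20,2.5]],"turn":[[0,0,0],[0,0,0],[0,0,0],[0,0,0],[0,0,0]],"gripper":[0,0,0,0,0]}'; python3 -m crank '{"travel":[[3,4,0.5],[6,8,1],[9,12,1.5],[12,16,2],[15,20,2.5]],"turn":[[0,0,0],[0,0,0],[0,0,0],[0,0,0],[0,0,0]],"gripper":[0,0,0,0,0]}'; python3 -m crank '{"travel":[[2,4,0],[4,8,0],[6,11,0],[6,11,0],[6,11,0]],"turn":[[0,0,0],[0,0,0],[0,0,0],[0,0,0],[0,0,0]],"gripper":[0,0,0,0,0]}'
python3 - <<'E'
from h import *
from workcell import bot
f=bot.grab_frame("wrist");cv2.imwrite("pics/w1.png",f["pixels"][:,:,::-1]);s=bot.observe();print(s["qpos"],s["tool_rot"],s["position"])
E
```

```text
clock: 0.75
position: [0.2943, -0.4074, 0.2565]
tool_rot: [3.141, -0.0, 0.233]
force: [1.6, -1.3, 0.4]
grip_width: 0.0853
finger_force: 0.0
clock: 1.25
position: [0.4435, -0.2083, 0.2815]
tool_rot: [3.141, -0.0, 0.233]
force: [0.2, -1.5, -0.2]
grip_width: 0.0853
finger_force: 0.0
clock: 1.75
position: [0.5027, -0.0997, 0.2808]
tool_rot: [-3.141, 0.0, 0.234]
force: [0.1, -1.0, -0.4]
grip_width: 0.0852
finger_force: 0.0
[ 0.32540485  0.30038774 -0.30598458  1.82013707  0.10402252  1.03710552
 -1.35901994] [3.14146234e+00 5.30111820e-04 2.32544635e-01] [ 0.50237063 -0.10058754  0.28089651]
```

View pics/w1.png

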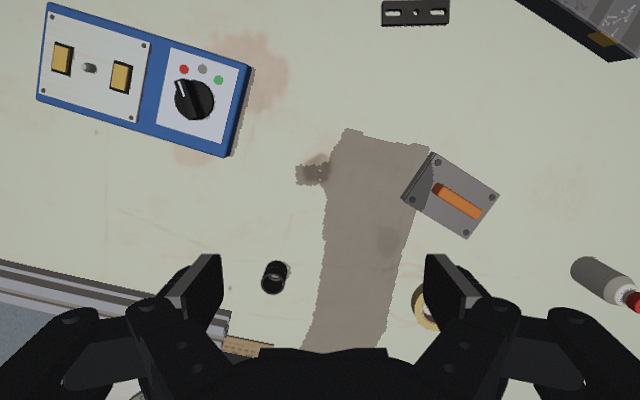

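The wrist view shows the jig top at corners (50,3), (252,67), (227,157) and (37,98). The knob is at (194,99) with its pointer towards (178,81), on the red side, and the green dot is at (218,80). The cover is at (450,195) with its bar from (435,187) to (478,213).

```bash
python3 - <<'E'
from h import *
from workcell import bot
f=bot.grab_frame("wrist");im=f["pixels"];hsv=cv2.cvtColor(im,cv2.COLOR_RGB2HSV)
def cnt(m): return max(cv2.findContours(m.astype(np.uint8),cv2.RETR_EXTERNAL,cv2.CHAIN_APPROX_NONE)[0],key=cv2.contourArea).reshape(-1,2)
def rect(c,z):
    W=to_world(f,c,z)[:,:2]; r=cv2.minAreaRect(np.float32(W*1000)); return np.round(r[0],1),np.round(r[1],1),round(r[2],2)
H,S,V=[hsv[...,i].astype(int) for i in range(3)]
b=(H>100)&(H<125)&(S>120)&(V>110); b[:,300:]=0;b[200:]=0
print("V blue",np.percentile(V[b],[5,50,95])); print("jig",rect(cnt(b),.03))
o=(H<20)&(S>150)&(V>120); o[:,:420]=0;o[:,520:]=0;o[250:]=0;o[:140]=0
print("V or",np.percentile(V[o],[5,50,95]));
for vt in(120,170,190): print("bar",rect(cnt(o&(V>vt)),.048))
wp=[[433.,153],[499,186],[468,239],[418,205]]
print("plate",to_world(f,wp,.021).round(4).tolist())
for n,uv,z in[("red",(184,69),.031),("grey",(202,69),.031),("green",(218,80),.031),("ptip",(178,81),.0596),("pend",(187,97),.0596),("pin",(91,68),.048),("pin0",(91,68),.034),("pad1",(62,59),.039),("pad2",(121,77),.039)]: print(n,to_world(f,[uv],z)[0].round(4))
cv2.imwrite("pics/crop2.png",np.vstack([cv2.resize(im[0:165,30:260,::-1],None,fx=2.2,fy=2.2,interpolation=2),cv2.resize(im[140:245,370:600,::-1],None,fx=2.2,fy=2.2,interpolation=2)]))
E
```

```text
V blue [118.25 139.   144.  ]
jig (array([552. , 126.7]), array([226.7, 107.7]), 85.64)
V or [151.7 175.  178. ]
bar (array([ 505. , -261.9]), array([58.8, 13. ]), 72.28)
bar (array([ 504.9, -262.3]), array([57. , 11.5]), 72.43)Traceback (most recent call last):
  File "<stdin>", line 12, in <module>
  File "<stdin>", line 4, in cnt
ValueError: max() iterable argument is empty
```

```bash
python3 - <<'E'
from h import *
from workcell import bot
f=bot.grab_frame("wrist");im=f["pixels"]
c=np.array([.552,.1267]);a=np.radians(85.64);y=np.array([np.cos(a),np.sin(a)]);x=np.array([y[1],-y[0]])
print("pin",c+.05*y,"knob",c-.068*y)
for n,uv,z in[("red",(184,69),.031),("grey",(202,69),.031),("green",(218,80),.031),("ptip",(178,81),.0596),("pend",(187,97),.0596),("pin",(89,67),.048),("pad1",(62,59),.039),("pad2",(121,77),.039)]:
    p=to_world(f,[uv],z)[0][:2]; d=p-(c-.068*y); print(n,p.round(4),"from knob local",(d@x).round(4),(d@y).round(4),"rad cw",round(float(-np.arctan2(d@y,d@x)),2))
I=im.copy()
for X in [[*(c+x*i*.055+y*j*.115),.03] for i,j in((1,1),(1,-1),(-1,1),(-1,-1))]+[[*(c+.05*y),.048],[*(c-.068*y),.0596]]:
    u,v=to_px(f,[X])[0].round().astype(int); print((u,v)); 
    if 0<=u<640 and 0<=v<400: I[v,u]=(255,0,255)
cv2.imwrite("pics/crop2.png",np.vstack([cv2.resize(I[0:165,30:260,::-1],None,fx=2.2,fy=2.2,interpolation=0),cv2.resize(I[140:245,370:600,::-1],None,fx=2.2,fy=2.2,interpolation=0)]))
E
```

```text
pin [0.55580115 0.1765553 ] knob [0.54683044 0.05889679]
red [0.577  0.0748] from knob local 0.0288 0.0181 rad cw -0.56
grey [0.5813 0.0552] from knob local 0.0347 -0.0011 rad cw 0.03
green [0.5738 0.036 ] from knob local 0.0286 -0.0208 rad cw 0.63
ptip [0.563  0.0676] from knob local 0.0155 0.0099 rad cw -0.57
pend [0.5493 0.0562] from knob local 0.0026 -0.0025 rad cw 0.76
pin [0.5566 0.1692] from knob local 0.0013 0.1107 rad cw -1.56
pad1 [0.5584 0.2061] from knob local 0.0004 0.1477 rad cw -1.57
pad2 [0.5535 0.1389] from knob local 0.0006 0.0803 rad cw -1.56
(np.int64(44), np.int64(0))
(np.int64(247), np.int64(63))
(np.int64(33), np.int64(100))
(np.int64(224), np.int64(159))
(np.int64(82), np.int64(66))
(np.int64(184), np.int64(99))
```

View pics/crop2.png

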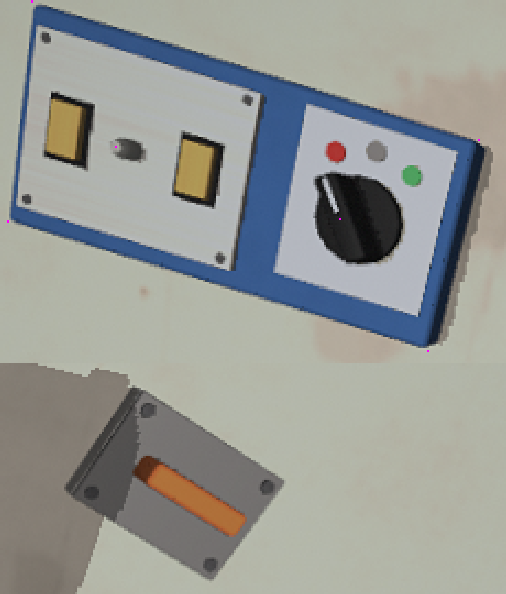

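The crop confirms the knob is on red, the pin tip reprojects correctly at (82,66), and the cover bar runs at about 72° in world. Starting the knob turn from yaw 210° keeps joint 7 in range.

```bash
for i in 1; do
python3 -m crank '{"travel":[[1,4,-2],[2,8,-4],[3,12,-6],[4,15,-8],[4.4,16,-8]],"turn":[[0,0,8.5],[0,0,17],[0,0,25.5],[0,0,34],[0,0,42.5]],"gripper":[0,0,0,0,0]}'
python3 -m crank '{"travel":[[0,0,0],[0,0,0],[0,0,0],[0,0,0],[0,0,0]],"turn":[[0,0,8.5],[0,0,17],[0,0,25.5],[0,0,34],[0,0,42.5]],"gripper":[0,0,0,0,0]}'
python3 -m crank '{"travel":[[0,0,0],[0,0,0],[0,0,0],[0,0,0],[0,0,0]],"turn":[[0,0,8.5],[0,0,17],[0,0,25.5],[0,0,34],[0,0,42.5]],"gripper":[0,0,0,0,0]}'
python3 -m crank '{"travel":[[0,0,0],[0,0,0],[0,0,0],[0,0,0],[0,0,0]],"turn":[[0,0,8.5],[0,0,17],[0,0,25.5],[0,0,34],[0,0,42.5]],"gripper":[0,0,0,0,0]}'
python3 -m crank '{"travel":[[0,0,0],[0,0,0],[0,0,0],[0,0,0],[0,0,0]],"turn":[[0,0,8.5],[0,0,17],[0,0,25.5],[0,0,26.6],[0,0,26.6]],"gripper":[0,0,0,0,0]}'
done | grep -E "posi|rot|clock"
python3 - <<'E'
from h import *
from workcell import bot
f=bot.grab_frame("wrist");I=f["pixels"].copy();s=bot.observe();print(s["qpos"],s["tool_rot"],s["position"],s["force"])
c=np.array([.552,.1267]);a=np.radians(85.64);y=np.array([np.cos(a),np.sin(a)]);x=np.array([y[1],-y[0]])
for X in [[*(c+x*i*.055+y*j*.115),.03] for i,j in((1,1),(1,-1),(-1,1),(-1,-1))]+[[*(c+.05*y),.048],[*(c-.068*y),.0596],[*(c-.068*y+.021*np.array([np.cos(.524),np.sin(.524)])),.0596]]:
    u,v=to_px(f,[X])[0].round().astype(int); cv2.circle(I,(int(u),int(v)),2,(255,0,255),-1)
cv2.imwrite("pics/w2.png",I[:,:,::-1])
E
```

```text
clock: 2.4
position: [0.546, 0.0622, 0.1989]
tool_rot: [-3.139, 0.001, 0.983]
clock: 2.9
position: [0.5467, 0.0586, 0.2011]
tool_rot: [-3.142, 0.001, 1.721]
clock: 3.4
position: [0.5467, 0.0585, 0.2011]
tool_rot: [-3.141, 0.0, 2.462]
clock: 3.9
position: [0.5467, 0.0585, 0.201]
tool_rot: [-3.141, -0.0, -3.079]
clock: 4.4
position: [0.5466, 0.059, 0.2009]
tool_rot: [3.142, -0.0, -2.624]
[ 0.54279123  0.67770771 -1.1277059   1.79414543  0.68035737  1.12138136
  1.26934801] [-3.14142460e+00 -2.41393469e-04 -2.62394577e+00] [0.54666341 0.05923919 0.20096974] [0.17003363 0.71100814 0.16943455]
```

View pics/w2.png

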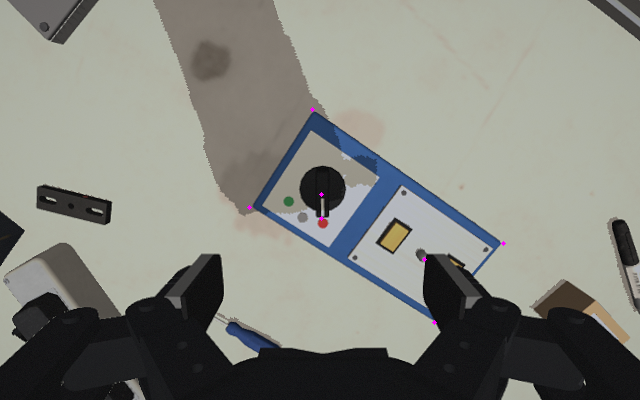

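```bash
python3 - <<'E'
from h import *
from workcell import bot
f=bot.grab_frame("wrist");I=f["pixels"];hsv=cv2.cvtColor(I,cv2.COLOR_RGB2HSV).astype(int);H,S,V=[hsv[...,i] for i in range(3)]
c=np.array([.552,.1267]);a=np.radians(85.64);y=np.array([np.cos(a),np.sin(a)]);x=np.array([y[1],-y[0]])
def cen(m,box,z,n):
    k=np.zeros_like(m);x0,y0,x1,y1=box;k[y0:y1,x0:x1]=m[y0:y1,x0:x1];vv,uu=np.nonzero(k)
    p=to_world(f,[[uu.mean(),vv.mean()]],z)[0][:2];d=p-c;print(n,len(uu),(uu.mean().round(1),vv.mean().round(1)),"jig local mm",(1e3*d@x).round(1),(1e3*d@y).round(1))
cen((S>90)&(H>10)&(H<30)&(V>100),(370,210,415,260),.039,"pad2 exp 0,16")
cen((S>100)&((H<8)|(H>172)),(310,212,335,235),.031,"red exp ~29,-50")
cen((S>80)&(H>50)&(H<90),(275,190,300,212),.031,"green exp ~29,-86")
cen((V>150)&(S<60),(316,196,328,218),.0596,"pointer")
b=(H>100)&(H<125)&(S>120)
# edges: end edge & long edges sampled: world pts of blue mask boundary near them
W=[]
k=np.argwhere(b[100:260,240:400])+[100,240]
P=(to_world(f,k[:,::-1],.03)[:,:2]-c)*1e3
lx,ly=P@x,P@y
for q in(-100,-80,-60,-40,-20):
    s=lx[(abs(ly-q)<2)&(abs(lx)<70)&(abs(lx)>35)]; print(q,"lx range",s.min().round(1) if len(s) else None,s.max().round(1) if len(s) else None)
for q in(-40,-20,0,20,40):
    s=ly[(abs(lx-q)<2)]; print(q,"ly min",s.min().round(1))
E
```

```text
pad2 exp 0,16 416 (np.float64(393.9), np.float64(236.5)) jig local mm -0.4 16.1
red exp ~29,-50 73 (np.float64(322.3), np.float64(222.8)) jig local mm 28.7 -47.5
green exp ~29,-86 68 (np.float64(288.2), np.float64(200.8)) jig local mm 28.7 -86.9
pointer 24 (np.float64(321.6), np.float64(208.8)) jig local mm 10.7 -60.3
-100 lx range -54.5 52.7
-80 lx range -54.3 52.7
-60 lx range -54.4 52.6
-40 lx range -54.4 52.7
-20 lx range -54.5 52.7
-40 ly min -113.3
-20 ly min -113.3
0 ly min -113.3
20 ly min -113.2
40 ly min -113.2
```

The jig pose is confirmed to within about 1 mm, so I'll descend over the knob and grip.

```bash
python3 -m crank '{"travel":[[0,0,-4],[0,0,-8],[0,0,-12],[0,0,-14.5],[0,0,-15.8]],"turn":[[0,0,0],[0,0,0],[0,0,0],[0,0,0],[0,0,0]],"gripper":[0,0,0,0,0]}' 30
python3 -m crank '{"travel":[[0,0,0],[0,0,0],[0,0,0],[0,0,0],[0,0,0]],"turn":[[0,0,0],[0,0,0],[0,0,0],[0,0,0],[0,0,0]],"gripper":[1,1,1,1,1]}' 30
python3 -m crank '{"travel":[[0,0,0],[0,0,0],[0,0,0],[0,0,0],[0,0,0]],"turn":[[0,0,0],[0,0,0],[0,0,0],[0,0,0],[0,0,0]],"gripper":[1,1,1,1,1]}' 30
```

```text
clock: 5.0
position: [0.5458, 0.0597, 0.0412]
tool_rot: [3.141, -0.002, -2.621]
force: [0.5, -0.5, -0.2]
grip_width: 0.0856
finger_force: 0.0
clock: 5.5
position: [0.5471, 0.0596, 0.0437]
tool_rot: [-3.141, 0.001, -2.619]
force: [11.0, -20.2, 15.5]
grip_width: 0.0121
finger_force: 13.8
clock: 6.0
position: [0.5476, 0.059, 0.0439]
tool_rot: [-3.14, 0.001, -2.62]
force: [1.1, -5.2, 10.1]
grip_width: 0.0114
finger_force: 32.2
```

```bash
python3 -m crank '{"travel":[[0,0,0.1],[0,0,0.2],[0,0,0.2],[0,0,0.2],[0,0,0.2]],"turn":[[0,0,-7],[0,0,-14],[0,0,-21],[0,0,-28],[0,0,-35]],"gripper":[1,1,1,1,1]}'
python3 -m crank '{"travel":[[0,0,0],[0,0,0],[0,0,0],[0,0,0],[0,0,0]],"turn":[[0,0,-7],[0,0,-14],[0,0,-21],[0,0,-28],[0,0,-35]],"gripper":[1,1,1,1,1]}'
python3 -m crank '{"travel":[[0,0,0],[0,0,0],[0,0,0],[0,0,0],[0,0,0]],"turn":[[0,0,0],[0,0,0],[0,0,0],[0,0,0],[0,0,0]],"gripper":[1,1,1,1,1]}'
```

```text
clock: 6.5
position: [0.5472, 0.0597, 0.0443]
tool_rot: [3.141, 0.0, 3.048]
force: [10.6, 3.4, -28.9]
grip_width: 0.011
finger_force: 30.7
clock: 7.0
position: [0.5475, 0.0605, 0.0444]
tool_rot: [3.139, -0.0, 2.437]
force: [13.6, 6.5, -32.3]
grip_width: 0.011
finger_force: 30.4
clock: 7.5
position: [0.5475, 0.0605, 0.0444]
tool_rot: [3.139, -0.0, 2.442]
force: [13.3, 4.6, -29.7]
grip_width: 0.0109
finger_force: 30.7
```

```bash
python3 -m crank '{"travel":[[0,0,0],[0,0,0],[0,0,0],[0,0,0],[0,0,0]],"turn":[[0,0,0],[0,0,0],[0,0,0],[0,0,0],[0,0,0]],"gripper":[0,0,0,0,0]}'
python3 -m crank '{"travel":[[0,0,4],[0,0,8],[0,0,12],[0,-3,14],[0,-8,14]],"turn":[[0,0,0],[0,0,0],[0,0,0],[0,0,-7],[0,0,-14]],"gripper":[0,0,0,0,0]}'
python3 -m crank '{"travel":[[0,-4,0],[-1,-8,0],[-2,-12,0],[-3,-16,0],[-4,-20,0]],"turn":[[0,0,-8],[0,0,-16],[0,0,-24],[0,0,-32],[0,0,-40]],"gripper":[0,0,0,0,0]}'
python3 -m crank '{"travel":[[0,-4,0],[0,-4,0],[0,-4,0],[0,-4,0],[0,-4,0]],"turn":[[0,0,-8],[0,0,-13.5],[0,0,-13.5],[0,0,-13.5],[0,0,-13.5]],"gripper":[0,0,0,0,0]}'
python3 - <<'E'
from h import *
from workcell import bot
f=bot.grab_frame("wrist");I=f["pixels"].copy();s=bot.observe();print(s["qpos"])
hsv=cv2.cvtColor(I,cv2.COLOR_RGB2HSV).astype(int);H,S,V=[hsv[...,i] for i in range(3)]
o=(H<20)&(S>150)&(V>160);n,lab,st,_=cv2.connectedComponentsWithStats(o.astype(np.uint8))
i=1+st[1:,4].argmax();print(st[i]);vv,uu=np.nonzero(lab==i)
r=cv2.minAreaRect(np.float32(to_world(f,np.c_[uu,vv],.048)[:,:2]*1e3));print(r)
cv2.imwrite("pics/w3.png",I[:,:,::-1])
E
```

```text
clock: 8.0
position: [0.5467, 0.0598, 0.0452]
tool_rot: [3.142, 0.0, 2.442]
force: [0.4, 0.3, 0.5]
grip_width: 0.0817
finger_force: 0.0
clock: 8.5
position: [0.548, -0.0181, 0.1883]
tool_rot: [3.137, 0.002, 2.198]
force: [1.4, -0.4, -1.1]
grip_width: 0.0853
finger_force: 0.0
clock: 9.0
position: [0.506, -0.2217, 0.1853]
tool_rot: [3.141, 0.0, 1.494]
force: [0.8, -0.1, -0.3]
grip_width: 0.0856
finger_force: 0.0
clock: 9.5
position: [0.5069, -0.2591, 0.1851]
tool_rot: [-3.142, -0.0, 1.268]
force: [0.7, 0.1, 0.9]
grip_width: 0.0854
finger_force: 0.0
[ 0.7465012   0.53186002 -0.52880629  1.77612391  0.32669756  0.92176418
 -0.22520031]
[318 165  14  15 180]
((511.8338317871094, -241.57247924804688), (11.87131404876709, 10.952739715576172), 72.6465835571289)
```

View pics/w3.png

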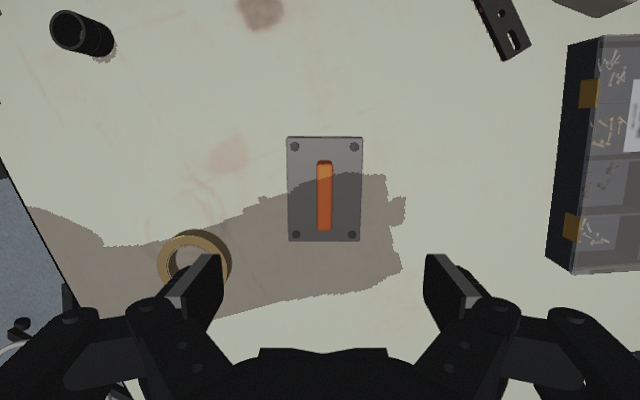

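The cover lies straight in the view, with its bar top spanning (317–332, 164–230), part of it in shadow. I'll re-measure with a shadow-tolerant threshold and check the knob from the scene camera.

```bash
python3 - <<'E'
from h import *
from workcell import bot
f=bot.grab_frame("wrist");I=f["pixels"].copy()
hsv=cv2.cvtColor(I,cv2.COLOR_RGB2HSV).astype(int);H,S,V=[hsv[...,i] for i in range(3)]
o=(H<20)&(S>150)&(V>60);o[:,:300]=0;o[:,350:]=0;o[:150]=0;o[250:]=0
print(V[155:235:3,324])
for r0 in(150,164):
    vv,uu=np.nonzero(o);k=vv>=r0;uu,vv=uu[k],vv[k]
    print(uu.min(),uu.max(),vv.min(),vv.max(),cv2.minAreaRect(np.float32(to_world(f,np.c_[uu,vv],.048)[:,:2]*1e3)))
# plate top corners
print((to_world(f,[[288,139],[361,139],[359,240],[290,240]],.021)[:,:2]*1e3).round(1).tolist())
g=bot.grab_frame("scene");cv2.imwrite("pics/k1.png",cv2.resize(g["pixels"][195:240,290:360,::-1],None,fx=6,fy=6,interpolation=2))
E
```

```text
[124 124  84 148 170 170 170 171 149 150 149 149 150 150 149 148 148 150
 149 149 147 148 148 148 148 121  78]
317 332 160 229 ((505.70916748046875, -260.9745178222656), (60.64664840698242, 12.622925758361816), 72.33746337890625)
317 332 164 229 ((505.2040100097656, -262.5609130859375), (57.316864013671875, 12.622925758361816), 72.33746337890625)
[[488.2, -207.6], [550.8, -227.2], [522.7, -319.7], [458.7, -299.7]]
```

View pics/k1.png

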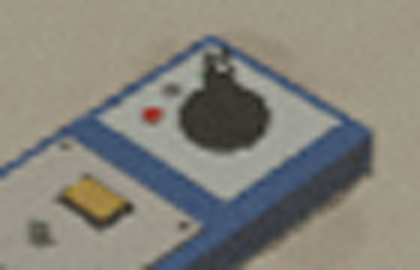

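The scene crop shows the pointer now covering the green mark. Next I'll grip the cover.

```bash
python3 -m crank '{"travel":[[-0.2,-0.35,-4],[-0.2,-0.35,-8],[-0.2,-0.35,-12],[-0.2,-0.35,-15],[-0.2,-0.35,-16.1]],"turn":[[0,0,-0.3],[0,0,-0.3],[0,0,-0.3],[0,0,-0.3],[0,0,-0.3]],"gripper":[0,0,0,0,0]}' 80
python3 -m crank '{"travel":[[0,0,0],[0,0,0],[0,0,0],[0,0,0],[0,0,0]],"turn":[[0,0,0],[0,0,0],[0,0,0],[0,0,0],[0,0,0]],"gripper":[1,1,1,1,1]}' 80
python3 -m crank '{"travel":[[0,0,0],[0,0,0],[0,0,0],[0,0,0],[0,0,0]],"turn":[[0,0,0],[0,0,0],[0,0,0],[0,0,0],[0,0,0]],"gripper":[1,1,1,1,1]}' 80
```

```text
clock: 10.15
position: [0.5035, -0.2626, 0.0214]
tool_rot: [-3.138, -0.001, 1.26]
force: [0.0, 0.3, 0.4]
grip_width: 0.0857
finger_force: 0.0
clock: 10.65
position: [0.5052, -0.264, 0.025]
tool_rot: [3.14, 0.0, 1.259]
force: [-10.7, 3.9, 58.2]
grip_width: 0.0129
finger_force: 65.3
clock: 11.15
position: [0.5052, -0.264, 0.0252]
tool_rot: [3.14, 0.001, 1.259]
force: [-2.3, 0.5, 13.8]
grip_width: 0.0123
finger_force: 79.4
```

```bash
python3 -m crank '{"travel":[[0,0,3],[0,0,6],[0,1,9],[0.5,5,9],[1,9,9]],"turn":[[0,0,0],[0,0,0],[0,0,1],[0,0,3],[0,0,5]],"gripper":[1,1,1,1,1]}'
python3 -m crank '{"travel":[[0.5,4.5,0],[1,9,0],[1.5,13.5,0],[2,18,0],[2.5,22.5,0]],"turn":[[0,0,1],[0,0,2],[0,0,4],[0,0,6],[0,0,8.5]],"gripper":[1,1,1,1,1]}'
python3 -m crank '{"travel":[[0.5,4,0],[1,8,0],[1.5,11,0],[1.5,12.4,0],[1.5,12.4,0]],"turn":[[0,0,0],[0,0,0],[0,0,0],[0,0,0],[0,0,0]],"gripper":[1,1,1,1,1]}'
python3 - <<'E'
from h import *
from workcell import bot
for n in("wrist","side"):
    f=bot.grab_frame(n);cv2.imwrite(f"pics/c_{n}.png",f["pixels"][:,:,::-1])
s=bot.observe();print(s["qpos"],s["tool_rot"],s["position"],s["force"],s["moment"])
E
```

```text
clock: 11.65
position: [0.5149, -0.1735, 0.1152]
tool_rot: [3.14, 0.001, 1.345]
force: [1.8, 0.3, -2.1]
grip_width: 0.0122
finger_force: 78.9
clock: 12.15
position: [0.5396, 0.053, 0.1144]
tool_rot: [3.141, 0.0, 1.496]
force: [1.1, 0.7, -2.1]
grip_width: 0.0124
finger_force: 78.7
clock: 12.65
position: [0.5542, 0.1775, 0.1142]
tool_rot: [-3.141, -0.001, 1.497]
force: [-0.0, -0.3, -3.0]
grip_width: 0.0123
finger_force: 78.7
[-0.02573549  0.65375963 -0.54847232  1.7948243   0.44920098  0.82066418
 -0.8715885 ] [-3.14134994e+00  8.95189239e-04  1.49428465e+00] [0.55454038 0.17436047 0.11396487] [-0.38897492 -0.63002111 -2.52312951] [-0.04357119  0.04729223 -0.00285523]
```

View pics/c_wrist.png

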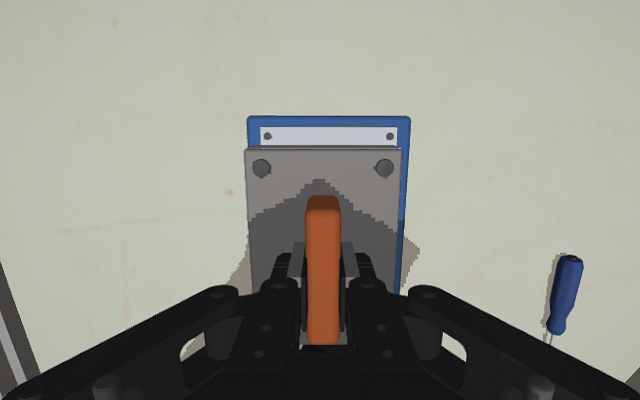

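The cover is held over the nest, parallel to the jig. Its plate edge spans (247–402, 150) and the jig's far edge (248–411, 117).

```bash
python3 - <<'E'
from h import *
from workcell import bot
f=bot.grab_frame("wrist");s=bot.observe();p=s["position"][:2];print(s["position"],s["tool_rot"])
a=np.radians(85.64);y=np.array([np.cos(a),np.sin(a)]);x=np.array([y[1],-y[0]])
P=to_world(f,[[247,151],[402,151]],.1098)[:,:2];print("plate end mid rel TCP",1e3*(P.mean(0)-p)@x,1e3*(P.mean(0)-p)@y,"w",np.linalg.norm(P[1]-P[0]),np.degrees(np.arctan2(*(P[1]-P[0])[::-1])))
J=to_world(f,[[248,118],[411,118]],.03)[:,:2];print("jig end",1e3*(J.mean(0)-p)@x,1e3*(J.mean(0)-p)@y,"pin",J.mean(0)-.065*y,np.degrees(np.arctan2(*(J[1]-J[0])[::-1])))
E
```

```text
[0.55468497 0.17384001 0.11399185] [-3.14143238e+00  1.01661416e-03  1.49342677e+00]
plate end mid rel TCP -1.1664599606607706 50.496616143955976 w 0.06723138236032283 -4.405923823446236
jig end 2.3591729679290445 63.71056522963153 pin [0.55693929 0.17237495] -4.396041321556245
```

```bash
python3 -m crank '{"travel":[[0.15,0,-1.5],[0.15,0,-2.8],[0.15,0,-3.4],[0.15,0,-3.6],[0.15,0,-3.6]],"turn":[[0,0,0],[0,0,0],[0,0,0],[0,0,0],[0,0,0]],"gripper":[1,1,1,1,1]}'
python3 -m crank '{"travel":[[0,0,-0.2],[0,0,-0.4],[0,0,-0.6],[0,0,-0.7],[0,0,-0.7]],"turn":[[0,0,0],[0,0,0],[0,0,0],[0,0,0],[0,0,0]],"gripper":[1,1,1,1,1]}'
```

```text
clock: 13.3
position: [0.556, 0.1753, 0.0776]
tool_rot: [-3.141, 0.0, 1.495]
force: [0.4, -0.1, -0.8]
grip_width: 0.0124
finger_force: 78.8
clock: 13.8
position: [0.5561, 0.1753, 0.0709]
tool_rot: [-3.141, 0.0, 1.495]
force: [-0.7, 0.3, -2.5]
grip_width: 0.0125
finger_force: 78.8
```

```bash
python3 -m crank '{"travel":[[0,0,-0.1],[0,0,-0.2],[0,0,-0.3],[0,0,-0.4],[0,0,-0.4]],"turn":[[0,0,0],[0,0,0],[0,0,0],[0,0,0],[0,0,0]],"gripper":[1,1,1,1,1]}'
```

```text
clock: 14.3
position: [0.5563, 0.1755, 0.067]
tool_rot: [3.141, -0.0, 1.495]
force: [1.4, 1.0, -2.2]
grip_width: 0.0122
finger_force: 78.7
```

```bash
python3 -m crank '{"travel":[[0,0,-0.1],[0,0,-0.2],[0,0,-0.3],[0,0,-0.4],[0,0,-0.4]],"turn":[[0,0,0],[0,0,0],[0,0,0],[0,0,0],[0,0,0]],"gripper":[1,1,1,1,1]}'
python3 -m crank '{"travel":[[0,0,-0.1],[0,0,-0.2],[0,0,-0.2],[0,0,-0.2],[0,0,-0.2]],"turn":[[0,0,0],[0,0,0],[0,0,0],[0,0,0],[0,0,0]],"gripper":[1,1,1,1,1]}'
```

```text
clock: 14.8
position: [0.5564, 0.1756, 0.0632]
tool_rot: [3.141, -0.0, 1.495]
force: [0.9, 1.6, 3.3]
grip_width: 0.0122
finger_force: 79.6
clock: 15.3
position: [0.5564, 0.1755, 0.0614]
tool_rot: [3.141, -0.0, 1.495]
force: [1.1, 1.0, 6.7]
grip_width: 0.0125
finger_force: 80.1
```

```bash
python3 -m crank '{"travel":[[0,0,-0.1],[0,0,-0.2],[0,0,-0.2],[0,0,-0.2],[0,0,-0.2]],"turn":[[0,0,0],[0,0,0],[0,0,0],[0,0,0],[0,0,0]],"gripper":[1,1,1,1,1]}' 110
python3 -m crank '{"travel":[[0,0,-0.05],[0,0,-0.1],[0,0,-0.1],[0,0,-0.1],[0,0,-0.1]],"turn":[[0,0,0],[0,0,0],[0,0,0],[0,0,0],[0,0,0]],"gripper":[1,1,1,1,1]}'
```

```text
clock: 15.8
position: [0.5564, 0.1755, 0.0596]
tool_rot: [3.141, -0.0, 1.495]
force: [0.2, 0.8, 10.2]
grip_width: 0.0117
finger_force: 111.2
clock: 16.3
position: [0.5564, 0.1756, 0.0593]
tool_rot: [3.141, 0.0, 1.495]
force: [-5.2, -1.2, 24.1]
grip_width: 0.0116
finger_force: 113.3
```

The force stiffened at the expected flush height (TCP 59.3 mm). I'll add a little more push and check the result.

```bash
python3 -m crank '{"travel":[[0,0,-0.02],[0,0,-0.03],[0,0,-0.03],[0,0,-0.03],[0,0,-0.03]],"turn":[[0,0,0],[0,0,0],[0,0,0],[0,0,0],[0,0,0]],"gripper":[1,1,1,1,1]}'
python3 - <<'E'
from h import *
from workcell import bot
g=bot.grab_frame("scene")["pixels"];h=bot.grab_frame("side")["pixels"]
print(bot.observe()["force"],bot.observe()["moment"],bot.observe()["position"])
a=cv2.resize(g[170:270,230:390],(640,400),interpolation=2);b=cv2.resize(h[150:225,240:400],(427,200),interpolation=2)
o=np.zeros((600,640,3),np.uint8);o[:400]=a;o[400:,:427]=b
cv2.imwrite("pics/fin.png",o[:,:,::-1])
E
```

```text
clock: 16.8
position: [0.5564, 0.1756, 0.0592]
tool_rot: [3.14, 0.0, 1.495]
force: [-7.1, -2.1, 31.1]
grip_width: 0.0118
finger_force: 114.1
[-6.58867394 -2.25478797 30.90874054] [-0.54938102  1.58846059  0.02097232] [0.55645721 0.17557699 0.05923466]
```

View pics/fin.png

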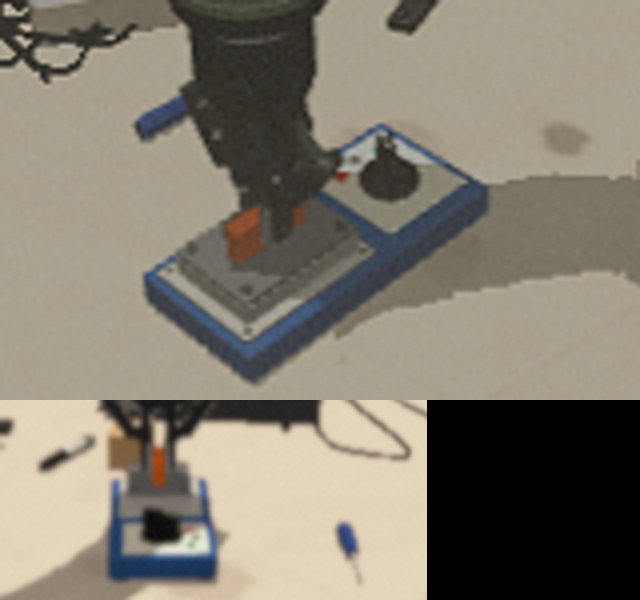

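The cover sits flush and square on the nest with about 31 N of push. The knob pointer is at green and the bystanders are untouched.

```bash
python3 -c "
from workcell import bot
print(bot.job_done())"
```

```text
the job is handed in; nothing more can be done
None
```

I turned the selector to the green mark, then fitted the cover on the pin and handed the job in with it still gripped and pressed flush on the pads at about 31 N; the clock was at about 17 s of the 53 s, and I left the bystanders alone.

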